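Snap the fry timer into its dock

TASK

Stand the orange-capped fry timer in the black dock on the counter, then press it down gently until you feel its spring catches snap, and let go so that it stays down by itself. Stop pushing as soon as it has snapped: never push it against the dock with more than about 25 N. Leave the grey-capped spare timer and everything else on the counter where they are.

Things in the scene. Friction and masses are not known exactly. Their poses are not given: they have to be found in the camera images.
- timer: The fry timer: an upright white box with an orange cap, 60 mm (its x) by 40 mm (its y) by 90 mm tall, 0.1 to 0.17 kg. Origin: centre of its underside; z up. The narrow +x and -x faces each carry a black level rib, 3 mm proud, 24 mm long, 12 mm above the underside. Grip it by the two smooth 60 mm wide faces (40 mm apart).
- timer_top (a point): Centre of the timer's flat top, 90 mm above its underside: the place to press, with shut fingertips.
- dock: The timer dock, fixed to the counter on a 124 x 100 mm steel plate. Origin: centre of its underside; z up. An open-topped black well, outside 84 mm (x) by 56 mm (y), walls 75 mm high. The well is 62.4 mm (x) by 43 mm (y), with 30 mm wide grooves in the x walls for the timer's ribs: the timer goes in with its x along the dock's x, either way round.
- dock_mouth (a point): Centre of the dock's mouth, 82 mm above its underside, at the top of a yellow lead-in that slopes outwards by about 4 mm all round. Sprung catches in the x walls act on the timer's ribs. Pressed on its top, the timer resists ever harder up to a peak of roughly 8 to 14 N; then the push drops to almost nothing within 2 mm, as the ribs pass the catches and the timer jumps about 4 mm ahead.
- dock_rest (a point): Where the underside of the unlatched timer rests in the dock, 50 mm above the dock's underside (timer's top then at 140 mm): on a sprung lift plate that yields from 3 N (timer's weight included), stiffens by 0.06 N per mm and lifts it back unless latched. The catches' depth varies unseen: they snap with the underside 12 to 36 mm below this point; a rigid stop comes 5 to 6 mm deeper.
- spare: The spare timer, the same shape but with a grey cap; not to be used. Origin: centre of its underside.
- shaker: Steel salt shaker, 60 mm across, 92 mm tall. Origin: centre of its underside.
- sauce: Red sauce bottle, 60 mm across, 170 mm tall. Origin: centre of its underside.
- beer: Brown glass bottle, 60 mm across, 200 mm tall. Origin: centre of its underside.
- cup: Clear plastic cup, 72 mm across, 100 mm tall. Origin: centre of its underside.
- tray: Cardboard serving tray, 110 x 150 x 35 mm. Origin: centre of its underside.
- spatula: Spatula with a 240 mm overall length lying on the counter, its handle to its own -x. Origin: on the counter under its middle.
Things that resemble listed ones, but are neither listed nor needed, are in the scene too. Leave any blue look-alike of the dock alone.

How it is judged:
By the outcome, as a careful person would: the job done as asked, in the order asked, and still so for the second after the job is handed in, with the robot touching nothing.
It also fails if it takes over 64 s, if anything falls off the work surface, if the arm or the gripper's body presses on something with over 40 N, if the wrist force passes 120 N, or if a joint passes its speed limit or range.

ROBOT

A 6-joint arm with a two-finger parallel gripper is mounted at the origin on the work surface. World frame = base frame: x ahead of the robot, y to its left, z up, the work surface at z = 0. Lengths are in m, angles in degrees, forces in N, time in s.
With the tool pointing down it reaches from about 0.35 to 0.875 m from the base axis. Payload 4.2 kg.
Tool frame: the origin (TCP) lies midway between the tips of the shut fingers; the grasp point (between the pads) lies 19 mm behind it (r.grasp_offset is the distance from the TCP to the grasp point, in m); z points along the fingers, y is the direction in which the jaws open and shut (so a half turn about z gives the same grasp; the last joint's range is limited). The gripper opens to 87 mm and grips with 3 to 60 N. Pads are 19 mm wide; open, the fingers measure 117 mm over their backs; the gripper's body (75 mm by 190 mm) begins 51 mm behind the grasp point.
Start: joints at [78.873, 22.042, 0.453, 0, -68.411, -14.817], TCP at [0.273, 0.562, 0.223] pointing down, gripper open.
Joint ranges: [-179.83, 179.83], [-69.29, 118.12], [-61.27, 80.66], [-181.25, 117.63], [-171.15, -9.14], [-177.46, 177.46]. Speed limits (degrees/s): [159.86, 159.86, 180, 180, 180, 180].

INTERFACE

Orientations are given as a 3x3 rotation matrix whose columns are the frame's x, y, z axes.
In Python, from station import r gives the robot as it stands.
- The arm moves only by the shell command python3 -m crank 'ROWS'. ROWS is JSON, a list of rows, each a list of 3 entries, a list of its own where there are three numbers: the closure, from -1 (fully open) to 1 (shut), so that 0 is half open, then the shift along the tool's x, y, z as a fraction of full scale, then the turn, a rotation vector about the tool's x, y, z as a fraction of full scale. In form: [[fingers, [dx, dy, dz], [wx, wy, wz]], ...]. A call has 1 to 8 rows; each row shifts and turns the commanded pose from where the row before left it, along the tool's axes as they then stand; what a row does not reach is not made up. Full scale, the value 1, is 100 mm for a shift and 45 degrees for a turn. A row lasts 1/10 s, in which the tool goes at most 50 mm and 8.59 degrees, less where a joint would pass 70% of its speed; a pose out of reach is approached as far as the arm can. A call with a number of a shift or a turn outside -1 to 1 is refused whole. A call with a gripper value outside its range is refused whole. The fingers move at their own pace and stop on an object; the grip force is fixed at half the most. Time passes only in rows, so rows that do not move let the fingers close. It gives the time, the measured TCP pose, the force and the opening at its end, in the units of the state.
- r.sense(): the state, without advancing time (a new reading comes with each control period).
- r.capture(name): name is "side" or "top"; returns a dict with "img" (480x640x3 uint8, blue, green, red), "fx", "fy", "cx", "cy" (pixels), "R" (3x3) and "t" (3): a world point X has camera coordinates R X + t. Camera axes: x right, y down, z forward; pixel columns grow to the right and rows downward; lengths in m; the calibration is good to about 2 mm. A picture is of the moment at which its call begins. There is no depth.
- r.finish_job(): hands the job in, once; it reports no verdict.
The state is a dict: "time_s": time; "joints": joint angles; "joint_velocities": joint speeds; "effort": joint torques, N m; "tcp_pos": TCP position; "ee_rot": TCP orientation; "wrist_force": force on the tool from outside, world axes, zero at the start; "moment": the same for the moment, N m; "gripper_width": opening from 0.0 (shut) to 1.0 (fully open).
Only numpy, scipy, OpenCV 4.12 (cv2) and the standard library are available. Lean on these libraries where they do the work, as an engineer would, in place of code of your own. Each camera call takes 0.05 s, during which the arm holds its last target.

## Working session

There is one attempt and no reset: what is moved stays moved. The work goes in short steps, Python scripts to look and compute and a shell command to move; the robot and the scene stay as the last step left them, time stands still between calls to the robot, and variables do not carry over. Pictures are saved under pics/ and viewed, and the job is handed in when it is done.

```bash
ls; mkdir -p pics; python3 - <<'E'
from station import r
import cv2
for n in ("top","side"):
    c=r.capture(n); cv2.imwrite(f"pics/{n}0.png",c["img"]); print(n,c["fx"],c["cx"],c["cy"],c["R"],c["t"])
s=r.sense(); print(s)
E
```

```text
pics
top 500.0718858702911 322.1858101454147 243.82062855346092 [[-0.01953138 -0.99978906  0.00635314]
 [-0.98669474  0.01824897 -0.16155639]
 [ 0.16140638 -0.00942403 -0.98684303]] [0.07093132 0.55907154 1.39260957]
side 457.7619183243647 319.1127646875142 241.76781018144445 [[ 0.99899042 -0.04398622  0.00912951]
 [-0.01865295 -0.59101606 -0.8064441 ]
 [ 0.04086812  0.80545964 -0.59123986]] [-0.51644762  0.13923123  1.04094838]
{'time_s': 0.1, 'joints': array([ 7.88740114e+01,  2.20874964e+01,  3.87486412e-01, -2.58434029e-02,
       -6.84126371e+01, -1.48183827e+01]), 'joint_velocities': array([-0.05429671, -0.1201456 ,  0.20924271,  0.10636161, -0.08734568,
       -0.04126962]), 'effort': array([ 4.99076632e-04, -3.91688383e+01,  1.87934572e+01,  4.23191428e+00,
        1.34518815e-02, -7.85612019e-05]), 'tcp_pos': array([0.27316347, 0.56153618, 0.22155479]), 'ee_rot': array([[ 8.99146481e-01, -4.37647094e-01, -7.90910082e-04],
       [-4.37647798e-01, -8.99144587e-01, -1.84814216e-03],
       [ 9.76915259e-05,  2.00789057e-03, -9.99997979e-01]]), 'wrist_force': array([-0.24025211, -0.3530063 , -0.34041499]), 'moment': array([ 0.02931112, -0.02883138, -0.01189027]), 'gripper_width': 1.0017790802940647}
```

View pics/top0.png

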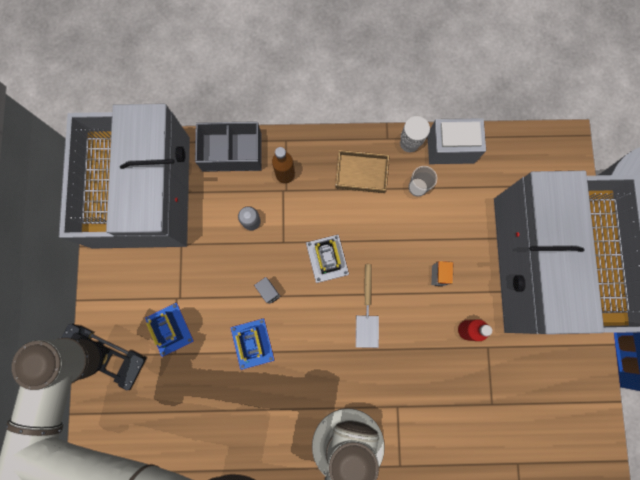

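View pics/side0.png

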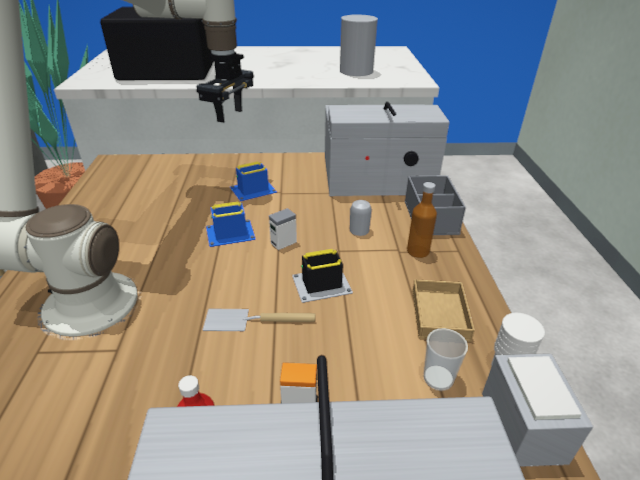

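Top view: the orange-capped box is at (443,273) and is the timer. The grey-capped one at (266,290) is the spare, so not that one. Other candidates are the red bottle at (475,330) and the beer at (283,165), and neither fits. Docks: the black one on the steel plate at (327,258) is the target. The blue look-alikes at (168,328) and (251,343) are not. Next I'll check the choice in a close crop.

```bash
cat > h.py <<'E'
import numpy as np, cv2
def ray(c,u,v,z):
    R=np.array(c["R"]);t=np.array(c["t"]);C=-R.T@t
    d=R.T@np.array([(u-c["cx"])/c["fx"],(v-c["cy"])/c["fy"],1]); return C+d*(z-C[2])/d[2]
def proj(c,X):
    p=np.array(c["R"])@np.array(X)+np.array(c["t"]); return c["fx"]*p[0]/p[2]+c["cx"],c["fy"]*p[1]/p[2]+c["cy"]
def rect(c,mask,z):
    cs,_=cv2.findContours(mask.astype(np.uint8),cv2.RETR_EXTERNAL,cv2.CHAIN_APPROX_NONE)
    k=max(cs,key=cv2.contourArea)[:,0]
    P=np.array([ray(c,u,v,z)[:2] for u,v in k])
    (cen,wh,a)=cv2.minAreaRect((P*1000).astype(np.float32))
    return np.round(cen,1),np.round(wh,1),round(a,1),len(k)
E
python3 - <<'E'
from station import r
from h import *
cs={n:r.capture(n) for n in("top","side")}
np.save("caps.npy",cs,allow_pickle=True)
a=cs["top"]["img"]; b=cs["side"]["img"]
A=cv2.resize(a[250:295,420:470],None,fx=8,fy=8,interpolation=0)
B=cv2.resize(a[225:290,295:360],None,fx=6,fy=6,interpolation=0)
C=cv2.resize(b[350:405,265:335],None,fx=5,fy=5,interpolation=0)
o=np.zeros((400,800,3),np.uint8);
o[:360,:400]=A;o[:390,405:795]=B
cv2.imwrite("pics/crop.png",o)
D=cv2.resize(b[235:305,285:360],None,fx=5,fy=5,interpolation=0)
o=np.zeros((400,800,3),np.uint8);o[:275,:350]=C;o[:350,400:775]=D
cv2.imwrite("pics/crop2.png",o)
for n,c in cs.items():
    h=cv2.cvtColor(c["img"],cv2.COLOR_BGR2HSV)
    m=(h[...,0]>5)&(h[...,0]<18)&(h[...,1]>215)&(h[...,2]>150)
    w=np.zeros_like(m)
    if n=="top": w[250:295,425:465]=1
    else: w[350:400,265:335]=1
    print(n,"timer",rect(c,m&w,.09))
    m=(h[...,0]>22)&(h[...,0]<35)&(h[...,1]>150)&(h[...,2]>100)
    w=np.zeros_like(m)
    if n=="top": w[230:285,300:355]=1
    else: w[240:300,295:350]=1
    m=cv2.morphologyEx((m&w).astype(np.uint8),cv2.MORPH_CLOSE,np.ones((25,25)))
    print(n,"dock",rect(c,m,.082))
E
```

```text
Traceback (most recent call last):
  File "h.py", line 9, in rect
    k=max(cs,key=cv2.contourArea)[:,0]
      ~~~^^^^^^^^^^^^^^^^^^^^^^^^
ValueError: max() iterable argument is empty
```

View pics/crop.png

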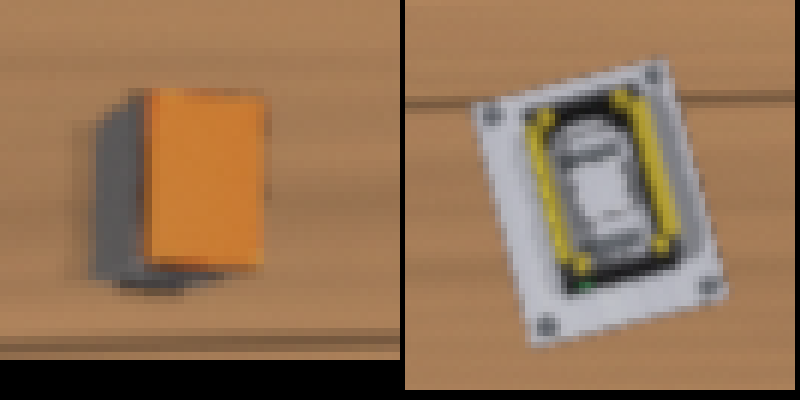

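View pics/crop2.png

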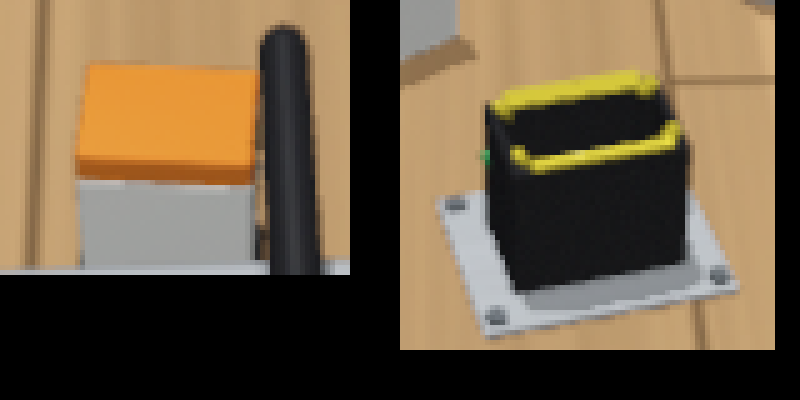

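The crop shows the orange-capped white box standing upright, and the empty black dock on its bright plate with yellow lead-ins along the two long walls. Next I'll refine the masks.

```bash
python3 - <<'E'
from h import *
cs=np.load("caps.npy",allow_pickle=True).item()
for n,p in(("top",(272,447)),("side",(370,290)),("top",(258,342)),("side",(250,310))):
    h=cv2.cvtColor(cs[n]["img"],cv2.COLOR_BGR2HSV); print(n,p,h[p])
for n,c in cs.items():
    h=cv2.cvtColor(c["img"],cv2.COLOR_BGR2HSV).astype(int)
    H,S,V=h[...,0],h[...,1],h[...,2]
    m=(H>5)&(H<19)&(S>185)&(V>(170 if n=="top" else 215))
    w=np.zeros_like(m)
    if n=="top": w[250:295,425:465]=1
    else: w[350:400,265:335]=1
    print(n,"timer",rect(c,m&w,.09))
    m=(H>22)&(H<35)&(S>120)&(V>90)
    w=np.zeros_like(m)
    if n=="top": w[230:285,300:355]=1
    else: w[240:300,295:350]=1
    m=(m&w).astype(np.uint8)
    k=cv2.findNonZero(m)[:,0]
    P=np.array([ray(c,u,v,.080)[:2]*1000 for u,v in k]).astype(np.float32)
    print(n,"yellow",cv2.minAreaRect(P),len(k))
    m=(S<45)&(V>120); w[:]=0
    if n=="top": w[225:290,295:360]=1
    else: w[260:305,287:360]=1
    m=(m&w).astype(np.uint8)
    nl,lab,st,_=cv2.connectedComponentsWithStats(m); i=1+np.argmax(st[1:,4])
    k=cv2.findNonZero((lab==i).astype(np.uint8))[:,0]
    P=np.array([ray(c,u,v,.004)[:2]*1000 for u,v in k]).astype(np.float32)
    print(n,"plate",cv2.minAreaRect(P),len(k))
E
```

```text
top (272, 447) [ 15 190 201]
side (370, 290) [ 16 193 233]
top (258, 342) [111  13 134]
side (250, 310) [ 17 104 193]
top timer (array([ 467.8, -277.1]), array([33.3, 55.7]), 86.7, 59)
top yellow ((523.2073974609375, 46.58918762207031), (77.88074493408203, 57.064815521240234), 13.161734580993652) 158
top plate ((524.0228881835938, 46.9925537109375), (124.07196807861328, 100.0244140625), 13.313529014587402) 725
side timer (array([ 467.8, -279.5]), array([37.5, 57.3]), 84.6, 99)
side yellow ((524.4696655273438, 45.397979736328125), (79.69976043701172, 63.195858001708984), 13.329008102416992) 271
side plate ((524.4158325195312, 44.962852478027344), (124.73457336425781, 101.96680450439453), 12.711670875549316) 633
```

```bash
python3 - <<'E'
from h import *
cs=np.load("caps.npy",allow_pickle=True).item()
c=cs["top"];d=cs["side"]
print("fryer near-face base px",[ray(c,*p,0).round(3) for p in((505,332),(497,195))],"top edge if z=.25",[ray(c,*p,.25).round(3) for p in((532,172),(505,332))])
print("sauce cap",ray(c,487,331,.17).round(3),ray(d,189,383,.17).round(3))
a=c["img"][150:360,400:640]
cv2.imwrite("pics/fr.png",cv2.resize(a,None,fx=3,fy=2.8,interpolation=cv2.INTER_CUBIC))
E
```

```text
fryer near-face base px [array([ 0.3  , -0.463,  0.   ]), array([ 0.707, -0.471,  0.   ])] top edge if z=.25 [array([ 0.701, -0.471,  0.25 ]), array([ 0.305, -0.372,  0.25 ])]
sauce cap [ 0.306 -0.355  0.17 ] [ 0.31  -0.355  0.17 ]
```

View pics/fr.png

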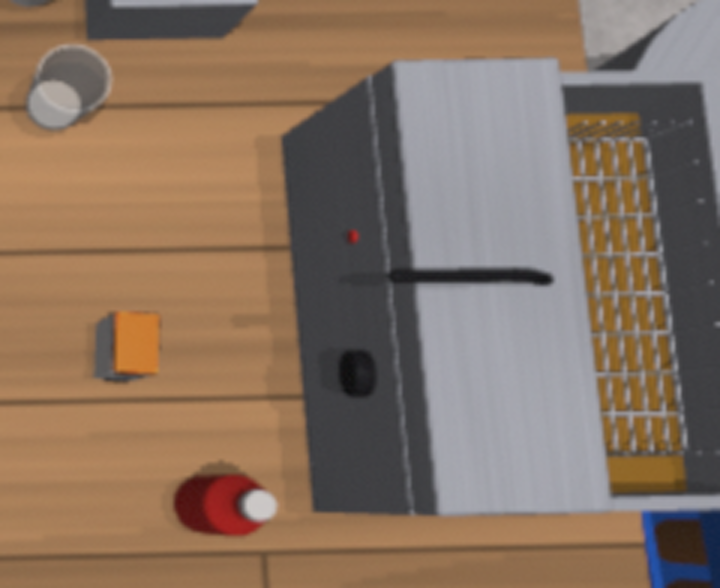

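```bash
python3 -m crank '[[-1,[0,0,0],[0,0,-0.163]],[-1,[0,0,0],[0,0,-0.163]],[-1,[0,0,0],[0,0,-0.163]],[-1,[0.127,0.41,0],[0,0,0]],[-1,[0.127,0.41,0],[0,0,0]],[-1,[0.127,0.41,0],[0,0,0]],[-1,[0.127,0.41,0],[0,0,0]],[-1,[0.127,0.41,0],[0,0,0]]]'; python3 -m crank '[[-1,[0.127,0.41,0],[0,0,0]],[-1,[0.127,0.41,0],[0,0,0]],[-1,[0.127,0.41,0],[0,0,0]],[-1,[0.127,0.41,0],[0,0,0]],[-1,[0.127,0.41,0],[0,0,0]],[-1,[0.127,0.41,0],[0,0,0]],[-1,[0.127,0.41,0],[0,0,0]],[-1,[0,0,0],[0,0,0]]]'
```

```text
time_s: 1.0
tcp_pos: [0.3227, 0.3513, 0.2224]
ee_rot: [[0.998, -0.068, -0.0], [-0.068, -0.998, -0.0], [-0.0, 0.0, -1.0]]
wrist_force: [0.1, 0.3, -0.1]
gripper_width: 1.001
time_s: 1.8
tcp_pos: [0.3915, 0.0569, 0.2225]
ee_rot: [[0.997, -0.076, -0.001], [-0.076, -0.997, -0.001], [-0.001, 0.001, -1.0]]
wrist_force: [-0.3, 0.1, -1.0]
gripper_width: 0.997
```

```bash
python3 -m crank '[[-1,[0.125,0.41,0],[0,0,0]],[-1,[0.125,0.41,0],[0,0,0]],[-1,[0.125,0.41,0],[0,0,0]],[-1,[0.125,0.41,0],[0,0,0]],[-1,[0.125,0.41,0],[0,0,0]],[-1,[0.125,0.41,0],[0,0,0]],[-1,[0.125,0.41,0],[0,0,0]],[-1,[0.125,0.41,0],[0,0,0]]]'; python3 -m crank '[[-1,[0,0,0],[0,0,0]],[-1,[0,0,0],[0,0,0]]]'; python3 - <<'E'
from station import r
from h import *
o=np.zeros((480,640,3),np.uint8)
c=r.capture("side");cv2.imwrite("pics/s1.png",c["img"]);print(r.sense()["joints"].round(1))
E
```

```text
time_s: 2.6
tcp_pos: [0.4694, -0.2746, 0.2224]
ee_rot: [[0.998, -0.068, 0.0], [-0.068, -0.998, 0.0], [0.0, -0.0, -1.0]]
wrist_force: [0.8, -0.5, -0.1]
gripper_width: 1.004
time_s: 2.8
tcp_pos: [0.4688, -0.2735, 0.2217]
ee_rot: [[0.998, -0.07, -0.001], [-0.07, -0.998, 0.001], [-0.001, -0.001, -1.0]]
wrist_force: [0.0, 0.2, -0.4]
gripper_width: 1.004
[-13.1  14.1 -11.2  -0.  -64.8  99.1]
```

View pics/s1.png

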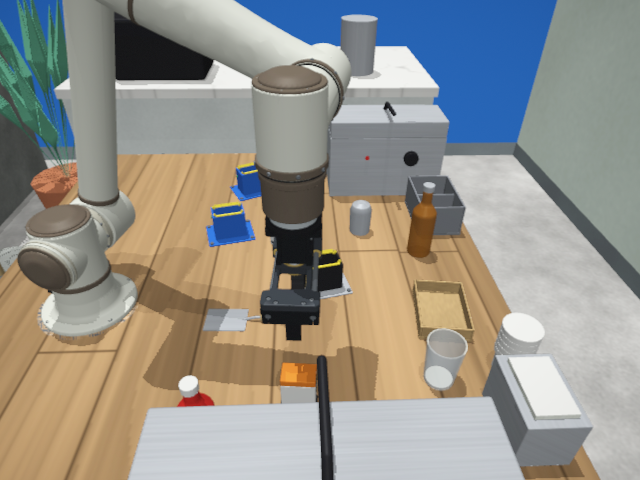

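Side view: the gripper is at (290,310), above the orange timer at (298,375) and lined up with it. I'll descend and close.

```bash
python3 -m crank '[[-1,[0,0.045,0.3],[0,0,0]],[-1,[0,0,0.4],[0,0,0]],[-1,[0,0,0.4],[0,0,0]],[-1,[0,0,0.3],[0,0,0]],[-1,[0,0,0.2],[0,0,0]],[-1,[0,0,0.1],[0,0,0]],[-1,[0,0,0],[0,0,0]]]'
```

```text
time_s: 3.55
tcp_pos: [0.4681, -0.2766, 0.0519]
ee_rot: [[0.998, -0.067, -0.002], [-0.067, -0.998, 0.001], [-0.002, -0.0, -1.0]]
wrist_force: [0.3, -0.1, 0.3]
gripper_width: 1.0
```

```bash
python3 -m crank '[[1,[0,0,0],[0,0,0]],[1,[0,0,0],[0,0,0]],[1,[0,0,0],[0,0,0]],[1,[0,0,0],[0,0,0]],[1,[0,0,0],[0,0,0]],[1,[0,0,0],[0,0,0]],[1,[0,0,0],[0,0,0]],[1,[0,0,0],[0,0,0]]]'; python3 -m crank '[[1,[0,0,0],[0,0,0]],[1,[0,0,0],[0,0,0]],[1,[0,0,0],[0,0,0]],[1,[0,0,0],[0,0,0]],[1,[0,0,0],[0,0,0]],[1,[0,0,0],[0,0,0]]]'
```

```text
time_s: 4.35
tcp_pos: [0.4686, -0.278, 0.0526]
ee_rot: [[0.998, -0.069, 0.0], [-0.069, -0.998, -0.0], [0.0, 0.0, -1.0]]
wrist_force: [-0.4, -0.1, 0.3]
gripper_width: 0.46
time_s: 4.95
tcp_pos: [0.4686, -0.2779, 0.0526]
ee_rot: [[0.998, -0.069, 0.0], [-0.069, -0.998, -0.0], [0.0, 0.0, -1.0]]
wrist_force: [-0.6, -1.5, 1.6]
gripper_width: 0.461
```

```bash
python3 -m crank '[[1,[0,0,-0.1],[0,0,0]],[1,[0,0,-0.2],[0,0,0]],[1,[0,0,-0.3],[0,0,0]],[1,[0,0,-0.3],[0,0,0]],[1,[0,0,-0.3],[0,0,0]],[1,[0,0,-0.3],[0,0,0]],[1,[0,0,-0.1],[0,0,0]],[1,[0,0,0],[0,0,0]]]'; python3 - <<'E'
from station import r
from h import *
for n in("side","top"):
  c=r.capture(n);cv2.imwrite(f"pics/{n}2.png",c["img"])
s=r.sense();print(s["tcp_pos"],s["wrist_force"])
a=cv2.imread("pics/side2.png")
cv2.imwrite("pics/side2c.png",cv2.resize(a[200:400,200:420],None,fx=3,fy=3,interpolation=cv2.INTER_CUBIC))
E
```

```text
time_s: 5.75
tcp_pos: [0.4691, -0.2778, 0.214]
ee_rot: [[0.998, -0.069, 0.003], [-0.069, -0.998, -0.0], [0.003, 0.0, -1.0]]
wrist_force: [1.0, 0.7, -2.1]
gripper_width: 0.459
[ 0.46759451 -0.27727763  0.21099902] [-0.72552028 -0.61801056 -1.31009567]
```

View pics/side2c.png

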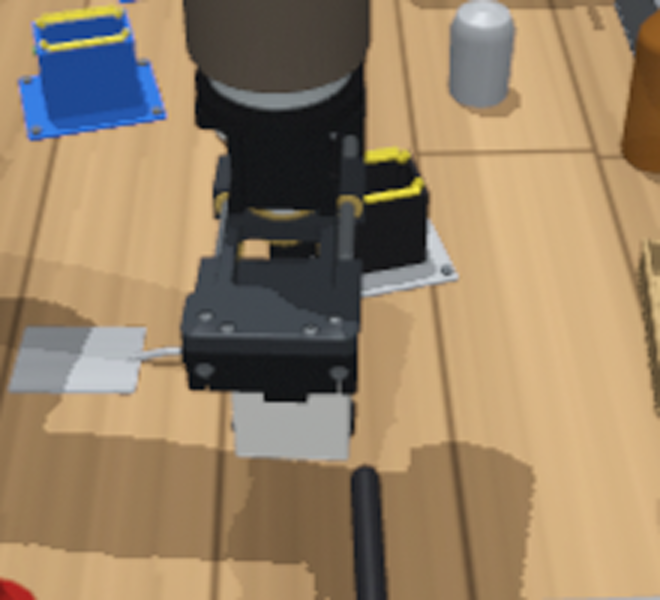

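View pics/top2.png

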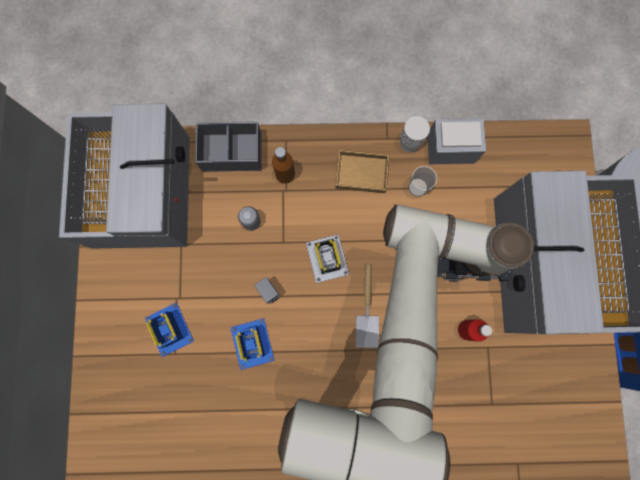

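The timer hangs level in the gripper. Its lower front corners in the side view are at about (279.0,352.7) and (316.3,353.3). The top view is hidden by the arm. I'll work out its offset along tool x.

```bash
python3 - <<'E'
from station import r
from h import *
d=r.capture("side");s=r.sense();print(s["tcp_pos"])
p=s["tcp_pos"];z=p[2]-.0522
g=d["img"][343:350,262:332].astype(int)
m=((g.max(2)-g.min(2)<25)&(g.min(2)>130))
for k in range(7):
    i=np.where(m[k])[0]; print(343+k,i.min()+262,i.max()+262)
A=ray(d,279.0,352.7,z);B=ray(d,316.3,353.3,z);print(A,B,np.linalg.norm(A-B),(A+B)/2-p)
print(np.degrees(np.arctan2(*(B-A)[[1,0]])))
R=np.array(s["ee_rot"]); print(R.T@((A+B)/2-p))
E
```

```text
[ 0.467421   -0.27732263  0.21056223]
343 277 314
344 277 314
345 277 314
346 278 314
347 278 314
348 278 314
349 278 314
[ 0.43866169 -0.29327502  0.15836223] [ 0.49797854 -0.29664445  0.15836223] 0.05941246865944215 [ 0.00089912 -0.01763711 -0.0522    ]
-3.2511263879929815
[0.00230545 0.01761057 0.05216578]
```

```bash
python3 -m crank '[[1,[0.02,-0.15,0],[0,0,-0.06]],[1,[0.05,-0.3,0],[0,0,0]],[1,[0.05,-0.4,0],[0,0,0]],[1,[0.05,-0.4,0],[0,0,0]],[1,[0.05,-0.4,0],[0,0,0]],[1,[0.05,-0.4,0],[0,0,0]],[1,[0.05,-0.4,0],[0,0,-0.1]],[1,[0.03,-0.35,0],[0,0,-0.1]]]'; python3 -m crank '[[1,[0,-0.2,0],[0,0,-0.1]],[1,[0,0,0],[0,0,-0.022]],[1,[0,0,0],[0,0,0]],[1,[0,0,0],[0,0,0]]]'
```

```text
time_s: 6.7
tcp_pos: [0.5071, 0.0039, 0.2113]
ee_rot: [[0.99, 0.141, -0.002], [0.141, -0.99, -0.0], [-0.002, 0.0, -1.0]]
wrist_force: [0.6, -0.2, -1.7]
gripper_width: 0.458
time_s: 7.1
tcp_pos: [0.5045, 0.0207, 0.212]
ee_rot: [[0.974, 0.228, -0.001], [0.228, -0.974, -0.001], [-0.001, 0.0, -1.0]]
wrist_force: [1.0, -0.2, -0.8]
gripper_width: 0.458
```

```bash
python3 -m crank '[[1,[0.12,-0.1,0.15],[0,0,0]],[1,[0.125,-0.105,0.25],[0,0,0]],[1,[0,0,0.15],[0,0,0]],[1,[0,0,0],[0,0,0]],[1,[0,0,0],[0,0,0]]]'; python3 - <<'E'
from station import r
from h import *
for n in("side","top"):
  c=r.capture(n);cv2.imwrite(f"pics/{n}3.png",c["img"])
s=r.sense();print(s["tcp_pos"],s["wrist_force"])
a=cv2.imread("pics/side3.png");b=cv2.imread("pics/top3.png")
o=np.zeros((600,800,3),np.uint8)
o[:,:395]=cv2.resize(a[180:330,270:369],(395,600),interpolation=cv2.INTER_CUBIC)
o[:390,405:795]=cv2.resize(b[225:290,295:360],None,fx=6,fy=6,interpolation=0)
cv2.imwrite("pics/c3.png",o)
E
```

```text
time_s: 7.6
tcp_pos: [0.5242, 0.0459, 0.1577]
ee_rot: [[0.974, 0.228, -0.0], [0.228, -0.974, -0.001], [-0.0, 0.001, -1.0]]
wrist_force: [0.6, 0.3, -0.6]
gripper_width: 0.457
[0.52469871 0.04630312 0.15870314] [-0.2789986  -0.42203779 -1.23647657]
```

View pics/c3.png

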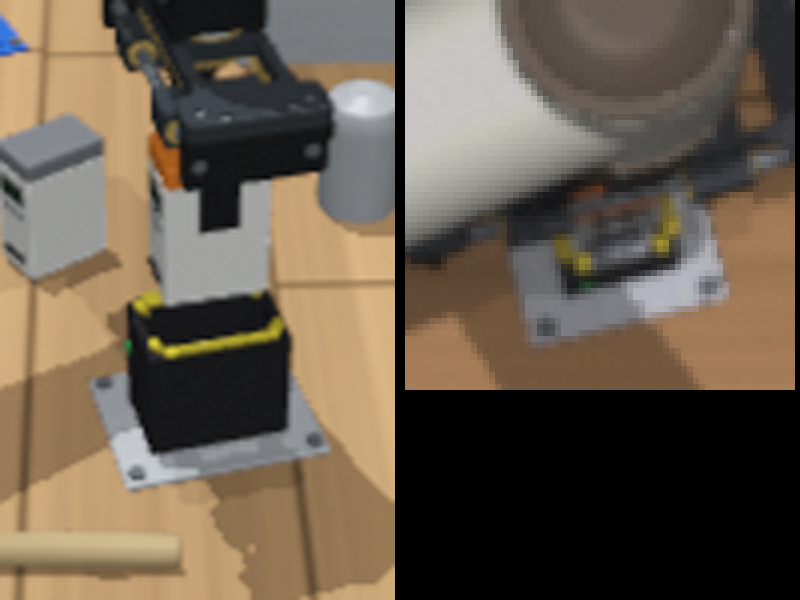

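The timer (crop x 163–268) is centred between the yellow rails (152–280) and parallel to them. I'll insert in small steps, watching the force.

```bash
python3 -m crank '[[1,[0,0,0.08],[0,0,0]],[1,[0,0,0.08],[0,0,0]],[1,[0,0,0.06],[0,0,0]],[1,[0,0,0.04],[0,0,0]],[1,[0,0,0],[0,0,0]]]'
```

```text
time_s: 8.2
tcp_pos: [0.5235, 0.0466, 0.1307]
ee_rot: [[0.973, 0.229, -0.002], [0.229, -0.973, -0.001], [-0.002, 0.0, -1.0]]
wrist_force: [-0.5, 0.0, -1.2]
gripper_width: 0.462
```

```bash
python3 -m crank '[[1,[0,0,0.04],[0,0,0]],[1,[0,0,0.04],[0,0,0]],[1,[0,0,0],[0,0,0]]]'
```

```text
time_s: 8.5
tcp_pos: [0.524, 0.0468, 0.1231]
ee_rot: [[0.973, 0.229, -0.0], [0.229, -0.973, -0.0], [-0.0, 0.0, -1.0]]
wrist_force: [-0.2, -0.2, -2.3]
gripper_width: 0.459
```

```bash
python3 -m crank '[[1,[0,0,0.04],[0,0,0]],[1,[0,0,0.04],[0,0,0]],[1,[0,0,0],[0,0,0]]]'; python3 -m crank '[[1,[0,0,0.04],[0,0,0]],[1,[0,0,0.04],[0,0,0]],[1,[0,0,0],[0,0,0]]]'
```

```text
time_s: 8.8
tcp_pos: [0.524, 0.0467, 0.115]
ee_rot: [[0.973, 0.229, -0.0], [0.229, -0.973, -0.0], [-0.0, 0.0, -1.0]]
wrist_force: [-0.0, 0.7, -1.6]
gripper_width: 0.457
time_s: 9.1
tcp_pos: [0.524, 0.0467, 0.107]
ee_rot: [[0.973, 0.229, -0.0], [0.229, -0.973, -0.0], [-0.0, 0.0, -1.0]]
wrist_force: [0.8, 0.1, -1.4]
gripper_width: 0.459
```

```bash
python3 -m crank '[[1,[0,0,0.03],[0,0,0]],[1,[0,0,0.02],[0,0,0]],[1,[0,0,0],[0,0,0]],[1,[0,0,0],[0,0,0]]]'
```

```text
time_s: 9.5
tcp_pos: [0.524, 0.0467, 0.1026]
ee_rot: [[0.973, 0.229, 0.0], [0.229, -0.973, -0.0], [0.0, 0.0, -1.0]]
wrist_force: [1.2, 0.5, -0.9]
gripper_width: 0.462
```

```bash
python3 -m crank '[[-0.4,[0,0,0],[0,0,0]],[-0.4,[0,0,0],[0,0,0]],[-0.4,[0,0,0],[0,0,0]],[-0.4,[0,0,0],[0,0,0]],[-0.4,[0,0,0],[0,0,0]],[-0.4,[0,0,0],[0,0,0]]]'; python3 -m crank '[[-0.4,[0,0,-0.05],[0,0,0]],[-0.4,[0,0,-0.15],[0,0,0]],[-0.4,[0,0,-0.2],[0,0,0]],[-0.4,[0,0,-0.3],[0,0,0]],[-0.4,[0,0,-0.1],[0,0,0]],[1,[0,0,0],[0,0,0]],[1,[0,0,0],[0,0,0]],[1,[0,0,0],[0,0,0]]]';python3 -m crank '[[1,[0,0,0],[0,0,0]],[1,[0,0,0],[0,0,0]],[1,[0,0,0],[0,0,0]],[1,[0,0,0],[0,0,0]],[1,[0,0,0],[0,0,0]],[1,[0,0,0],[0,0,0]],[1,[0,0,0],[0,0,0]],[1,[0,0,0],[0,0,0]]]'; python3 - <<'E'
from station import r
from h import *
for n in("side","top"):
  c=r.capture(n);cv2.imwrite(f"pics/{n}4.png",c["img"])
s=r.sense();print(s["tcp_pos"],s["wrist_force"],s["gripper_width"])
a=cv2.imread("pics/side4.png");b=cv2.imread("pics/top4.png")
o=np.zeros((600,800,3),np.uint8)
o[:,:395]=cv2.resize(a[180:330,270:369],(395,600),interpolation=cv2.INTER_CUBIC)
o[:390,405:795]=cv2.resize(b[225:290,295:360],None,fx=6,fy=6,interpolation=0)
cv2.imwrite("pics/c4.png",o)
E
```

```text
time_s: 10.1
tcp_pos: [0.524, 0.0467, 0.1026]
ee_rot: [[0.973, 0.229, 0.0], [0.229, -0.973, -0.0], [0.0, 0.0, -1.0]]
wrist_force: [0.1, -0.6, 0.8]
gripper_width: 0.695
time_s: 10.9
tcp_pos: [0.5231, 0.0465, 0.1811]
ee_rot: [[0.973, 0.229, -0.003], [0.229, -0.973, -0.001], [-0.003, 0.0, -1.0]]
wrist_force: [-0.7, 0.4, 0.2]
gripper_width: 0.509
time_s: 11.7
tcp_pos: [0.524, 0.0468, 0.1826]
ee_rot: [[0.973, 0.229, 0.0], [0.229, -0.973, 0.0], [0.0, -0.0, -1.0]]
wrist_force: [-0.1, -0.2, -0.1]
gripper_width: 0.008
[0.52398918 0.04673971 0.1825608 ] [ 0.17606272 -0.7573812   0.04925109] 0.007208717855998702
```

View pics/c4.png

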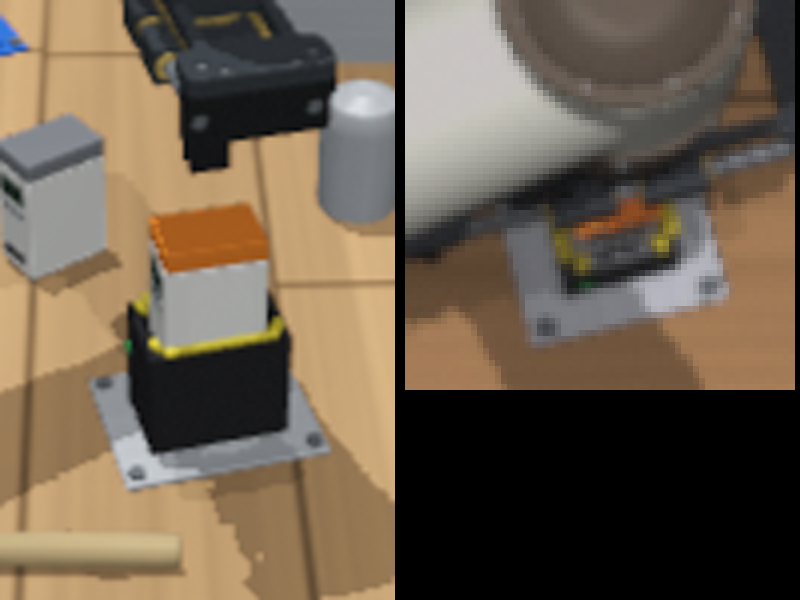

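The timer stands in the dock with its orange top at about (210,240) in the crop, level with the mouth on all sides. The shut fingertips are above it. I'll press in small steps.

```bash
python3 -m crank '[[1,[0,0,0.1],[0,0,0]],[1,[0,0,0.15],[0,0,0]],[1,[0,0,0.1],[0,0,0]],[1,[0,0,0.03],[0,0,0]],[1,[0,0,0],[0,0,0]]]'; python3 -m crank '[[1,[0,0,0.03],[0,0,0]],[1,[0,0,0.03],[0,0,0]],[1,[0,0,0],[0,0,0]]]';
```

```text
time_s: 12.3
tcp_pos: [0.5237, 0.0466, 0.1439]
ee_rot: [[0.973, 0.229, -0.001], [0.229, -0.973, -0.001], [-0.001, 0.0, -1.0]]
wrist_force: [-0.2, 0.8, 0.2]
gripper_width: 0.005
time_s: 12.6
tcp_pos: [0.5244, 0.0469, 0.1388]
ee_rot: [[0.973, 0.229, 0.001], [0.229, -0.973, 0.0], [0.001, 0.0, -1.0]]
wrist_force: [0.9, -0.5, 1.6]
gripper_width: 0.005
```

```bash
python3 -m crank '[[1,[0,0,0.02],[0,0,0]],[1,[0,0,0.02],[0,0,0]],[1,[0,0,0],[0,0,0]],[1,[0,0,0],[0,0,0]]]'
```

```text
time_s: 13.0
tcp_pos: [0.5243, 0.0468, 0.1347]
ee_rot: [[0.973, 0.229, 0.001], [0.229, -0.973, 0.0], [0.001, -0.0, -1.0]]
wrist_force: [1.1, -0.4, 2.1]
gripper_width: 0.004
```

Contact at the expected height, with about 2 N.

```bash
python3 -m crank '[[1,[0,0,0.02],[0,0,0]],[1,[0,0,0.01],[0,0,0]],[1,[0,0,0],[0,0,0]]]'
```

```text
time_s: 13.3
tcp_pos: [0.5243, 0.0468, 0.1316]
ee_rot: [[0.973, 0.229, 0.0], [0.229, -0.973, 0.0], [0.001, -0.0, -1.0]]
wrist_force: [1.4, 0.4, 2.1]
gripper_width: 0.004
```

```bash
python3 -m crank '[[1,[0,0,0.01],[0,0,0]],[1,[0,0,0.01],[0,0,0]],[1,[0,0,0],[0,0,0]]]'
```

```text
time_s: 13.6
tcp_pos: [0.5242, 0.0468, 0.1296]
ee_rot: [[0.973, 0.229, 0.0], [0.229, -0.973, 0.0], [0.0, -0.0, -1.0]]
wrist_force: [0.8, 0.7, 1.6]
gripper_width: 0.003
```

```bash
python3 -m crank '[[1,[0,0,0.01],[0,0,0]],[1,[0,0,0.005],[0,0,0]],[1,[0,0,0],[0,0,0]]]'
```

```text
time_s: 13.9
tcp_pos: [0.5241, 0.0468, 0.1281]
ee_rot: [[0.973, 0.229, 0.0], [0.229, -0.973, 0.0], [0.0, -0.0, -1.0]]
wrist_force: [1.1, 0.4, 2.5]
gripper_width: 0.006
```

```bash
python3 -m crank '[[1,[0,0,0.01],[0,0,0]],[1,[0,0,0.01],[0,0,0]],[1,[0,0,0],[0,0,0]]]'
```

```text
time_s: 14.2
tcp_pos: [0.524, 0.0468, 0.1259]
ee_rot: [[0.973, 0.229, -0.0], [0.229, -0.973, 0.0], [-0.0, -0.0, -1.0]]
wrist_force: [1.3, 0.9, 3.2]
gripper_width: 0.003
```

```bash
python3 -m crank '[[1,[0,0,0.01],[0,0,0]],[1,[0,0,0.01],[0,0,0]],[1,[0,0,0],[0,0,0]]]'
```

```text
time_s: 14.5
tcp_pos: [0.524, 0.0468, 0.1239]
ee_rot: [[0.973, 0.229, -0.0], [0.229, -0.973, 0.0], [-0.0, -0.0, -1.0]]
wrist_force: [1.7, 0.4, 3.5]
gripper_width: 0.007
```

```bash
python3 -m crank '[[1,[0,0,0.01],[0,0,0]],[1,[0,0,0.01],[0,0,0]],[1,[0,0,0],[0,0,0]]]'
```

```text
time_s: 14.8
tcp_pos: [0.524, 0.0467, 0.1219]
ee_rot: [[0.973, 0.229, -0.0], [0.229, -0.973, -0.0], [-0.0, 0.0, -1.0]]
wrist_force: [1.5, 0.2, 2.4]
gripper_width: 0.008
```

```bash
python3 -m crank '[[1,[0,0,0.01],[0,0,0]],[1,[0,0,0.01],[0,0,0]],[1,[0,0,0],[0,0,0]]]'
```

```text
time_s: 15.1
tcp_pos: [0.524, 0.0467, 0.1199]
ee_rot: [[0.973, 0.229, -0.0], [0.229, -0.973, -0.0], [-0.0, -0.0, -1.0]]
wrist_force: [1.2, 0.9, 3.3]
gripper_width: 0.005
```

```bash
python3 -m crank '[[1,[0,0,0.01],[0,0,0]],[1,[0,0,0.01],[0,0,0]],[1,[0,0,0],[0,0,0]]]'
```

```text
time_s: 15.4
tcp_pos: [0.524, 0.0467, 0.1179]
ee_rot: [[0.973, 0.229, -0.0], [0.229, -0.973, 0.0], [-0.0, -0.0, -1.0]]
wrist_force: [1.5, 0.6, 3.7]
gripper_width: 0.008
```

```bash
python3 -m crank '[[1,[0,0,0.01],[0,0,0]],[1,[0,0,0.01],[0,0,0]],[1,[0,0,0],[0,0,0]]]'
```

```text
time_s: 15.7
tcp_pos: [0.524, 0.0468, 0.1159]
ee_rot: [[0.973, 0.229, -0.0], [0.229, -0.973, -0.0], [-0.0, -0.0, -1.0]]
wrist_force: [1.0, 0.8, 3.0]
gripper_width: 0.006
```

```bash
python3 -m crank '[[1,[0,0,0.01],[0,0,0]],[1,[0,0,0.01],[0,0,0]],[1,[0,0,0],[0,0,0]]]'
```

```text
time_s: 16.0
tcp_pos: [0.524, 0.0468, 0.1139]
ee_rot: [[0.973, 0.229, -0.0], [0.229, -0.973, 0.0], [-0.0, -0.0, -1.0]]
wrist_force: [1.8, 1.0, 2.6]
gripper_width: 0.012
```

```bash
python3 -m crank '[[1,[0,0,0.01],[0,0,0]],[1,[0,0,0.01],[0,0,0]],[1,[0,0,0],[0,0,0]]]'
```

```text
time_s: 16.3
tcp_pos: [0.524, 0.0468, 0.1119]
ee_rot: [[0.973, 0.229, -0.0], [0.229, -0.973, -0.0], [-0.0, -0.0, -1.0]]
wrist_force: [2.5, 0.4, 3.7]
gripper_width: 0.006
```

```bash
python3 -m crank '[[1,[0,0,0.01],[0,0,0]],[1,[0,0,0.01],[0,0,0]],[1,[0,0,0],[0,0,0]]]'
```

```text
time_s: 16.6
tcp_pos: [0.5247, 0.0468, 0.1109]
ee_rot: [[0.973, 0.23, 0.002], [0.23, -0.973, 0.0], [0.002, 0.0, -1.0]]
wrist_force: [0.2, -0.6, 8.0]
gripper_width: 0.003
```

```bash
python3 -m crank '[[1,[0,0,0.01],[0,0,0]],[1,[0,0,0],[0,0,0]]]'
```

```text
time_s: 16.8
tcp_pos: [0.525, 0.0469, 0.1105]
ee_rot: [[0.973, 0.23, 0.002], [0.23, -0.973, -0.0], [0.002, 0.001, -1.0]]
wrist_force: [0.8, 0.7, 10.5]
gripper_width: 0.004
```

The catches are resisting now, so I'll use finer steps.

```bash
python3 -m crank '[[1,[0,0,0.005],[0,0,0]],[1,[0,0,0],[0,0,0]]]'
```

```text
time_s: 17.0
tcp_pos: [0.5252, 0.0469, 0.1103]
ee_rot: [[0.973, 0.23, 0.003], [0.23, -0.973, 0.0], [0.003, 0.001, -1.0]]
wrist_force: [0.1, 0.8, 11.0]
gripper_width: 0.01
```

```bash
python3 -m crank '[[1,[0,0,0.005],[0,0,0]],[1,[0,0,0],[0,0,0]]]'
```

```text
time_s: 17.2
tcp_pos: [0.5252, 0.0469, 0.11]
ee_rot: [[0.973, 0.23, 0.003], [0.23, -0.973, 0.0], [0.003, 0.001, -1.0]]
wrist_force: [1.0, 0.6, 11.6]
gripper_width: 0.007
```

```bash
python3 -m crank '[[1,[0,0,0.005],[0,0,0]],[1,[0,0,0],[0,0,0]]]'
```

```text
time_s: 17.4
tcp_pos: [0.5253, 0.0469, 0.1095]
ee_rot: [[0.973, 0.23, 0.003], [0.23, -0.973, 0.0], [0.003, 0.001, -1.0]]
wrist_force: [-0.1, 2.0, 12.4]
gripper_width: 0.004
```

```bash
python3 -m crank '[[1,[0,0,0.005],[0,0,0]],[1,[0,0,0],[0,0,0]]]'
```

```text
time_s: 17.6
tcp_pos: [0.5252, 0.0468, 0.109]
ee_rot: [[0.973, 0.23, 0.003], [0.23, -0.973, -0.0], [0.003, 0.001, -1.0]]
wrist_force: [-0.4, 0.7, 12.0]
gripper_width: 0.006
```

```bash
python3 -m crank '[[1,[0,0,0.005],[0,0,0]],[1,[0,0,0],[0,0,0]]]'
```

```text
time_s: 17.8
tcp_pos: [0.525, 0.0468, 0.1083]
ee_rot: [[0.973, 0.23, 0.003], [0.23, -0.973, 0.0], [0.003, 0.001, -1.0]]
wrist_force: [0.7, -0.4, 11.0]
gripper_width: 0.004
```

```bash
python3 -m crank '[[1,[0,0,0.005],[0,0,0]],[1,[0,0,0],[0,0,0]]]'
```

```text
time_s: 18.0
tcp_pos: [0.5247, 0.0468, 0.1073]
ee_rot: [[0.973, 0.23, 0.002], [0.23, -0.973, 0.0], [0.002, 0.0, -1.0]]
wrist_force: [0.2, 0.6, 8.3]
gripper_width: 0.006
```

```bash
python3 -m crank '[[1,[0,0,0.003],[0,0,0]],[1,[0,0,0],[0,0,0]]]'
```

```text
time_s: 18.2
tcp_pos: [0.5244, 0.0468, 0.1066]
ee_rot: [[0.973, 0.23, 0.001], [0.23, -0.973, 0.0], [0.001, 0.0, -1.0]]
wrist_force: [1.2, 0.9, 6.7]
gripper_width: 0.004
```

```bash
python3 -m crank '[[1,[0,0,0.003],[0,0,0]],[1,[0,0,0],[0,0,0]]]'
```

```text
time_s: 18.4
tcp_pos: [0.5242, 0.0468, 0.1059]
ee_rot: [[0.973, 0.229, 0.001], [0.229, -0.973, 0.0], [0.001, 0.0, -1.0]]
wrist_force: [1.1, 0.3, 5.4]
gripper_width: 0.005
```

```bash
python3 -m crank '[[1,[0,0,0.004],[0,0,0]],[1,[0,0,0],[0,0,0]]]'
```

```text
time_s: 18.6
tcp_pos: [0.5241, 0.0468, 0.1051]
ee_rot: [[0.973, 0.229, 0.0], [0.229, -0.973, 0.0], [0.0, -0.0, -1.0]]
wrist_force: [2.3, 0.6, 4.1]
gripper_width: 0.007
```

```bash
python3 -m crank '[[1,[0,0,0.004],[0,0,0]],[1,[0,0,0],[0,0,0]]]'
```

```text
time_s: 18.8
tcp_pos: [0.524, 0.0468, 0.1044]
ee_rot: [[0.973, 0.229, -0.0], [0.229, -0.973, 0.0], [-0.0, -0.0, -1.0]]
wrist_force: [1.4, 1.0, 2.0]
gripper_width: 0.006
```

The push has collapsed to 2 N, below what the lift spring alone would give, so it should be latched. I'll back off slowly and see whether the timer follows.

```bash
python3 -m crank '[[1,[0,0,-0.01],[0,0,0]],[1,[0,0,0],[0,0,0]],[1,[0,0,0],[0,0,0]]]'
```

```text
time_s: 19.1
tcp_pos: [0.5227, 0.0463, 0.1048]
ee_rot: [[0.973, 0.229, -0.003], [0.229, -0.973, -0.001], [-0.003, 0.0, -1.0]]
wrist_force: [0.6, 0.1, -1.3]
gripper_width: 0.006
```

```bash
python3 -m crank '[[1,[0,0,-0.01],[0,0,0]],[1,[0,0,0],[0,0,0]],[1,[0,0,0],[0,0,0]]]'
```

```text
time_s: 19.4
tcp_pos: [0.5239, 0.0467, 0.1066]
ee_rot: [[0.973, 0.229, -0.0], [0.229, -0.973, -0.0], [-0.0, -0.0, -1.0]]
wrist_force: [0.2, -0.1, 0.4]
gripper_width: 0.007
```

Force is about 0 at 0.1066, so the timer stays down. I'll retreat fully and look.

```bash
python3 -m crank '[[1,[0,0,-0.05],[0,0,0]],[1,[0,0,-0.2],[0,0,0]],[1,[0,0,-0.3],[0,0,0]],[1,[0,0,-0.4],[0,0,0]],[1,[0,0,-0.4],[0,0,0]],[1,[-0.3,0,-0.2],[0,0,0]],[1,[-0.4,0,0],[0,0,0]],[1,[-0.4,0,0],[0,0,0]]]'; python3 -m crank '[[1,[0,0,0],[0,0,0]],[1,[0,0,0],[0,0,0]],[1,[0,0,0],[0,0,0]],[1,[0,0,0],[0,0,0]],[1,[0,0,0],[0,0,0]]]'; python3 - <<'E'
from station import r
from h import *
c=r.capture("side");d=r.capture("top")
a=c["img"];b=d["img"];cv2.imwrite("pics/side5.png",a);cv2.imwrite("pics/top5.png",b)
o=np.zeros((600,800,3),np.uint8)
o[:,:395]=cv2.resize(a[180:330,270:369],(395,600),interpolation=cv2.INTER_CUBIC)
o[:390,405:795]=cv2.resize(b[225:290,295:360],None,fx=6,fy=6,interpolation=0)
cv2.imwrite("pics/c5.png",o)
for z in(.104,.107,.14): print(z,[np.round(proj(c,(.524,.0468,z)),1),np.round(proj(d,(.524,.0468,z)),1)])
E
```

```text
time_s: 20.2
tcp_pos: [0.416, 0.0213, 0.2625]
ee_rot: [[0.973, 0.229, 0.001], [0.229, -0.973, 0.001], [0.002, -0.0, -1.0]]
wrist_force: [-0.5, 1.1, 0.7]
gripper_width: 0.007
time_s: 20.7
tcp_pos: [0.4176, 0.0218, 0.2613]
ee_rot: [[0.973, 0.229, -0.001], [0.229, -0.973, -0.0], [-0.001, 0.0, -1.0]]
wrist_force: [0.9, 0.2, 0.4]
gripper_width: 0.005
0.104 [array([321.7, 249.7]), array([327.5, 253.3])]
0.107 [array([321.7, 248.6]), array([327.5, 253.2])]
0.14 [array([321.9, 236.8]), array([327.7, 251.4])]
```

View pics/c5.png

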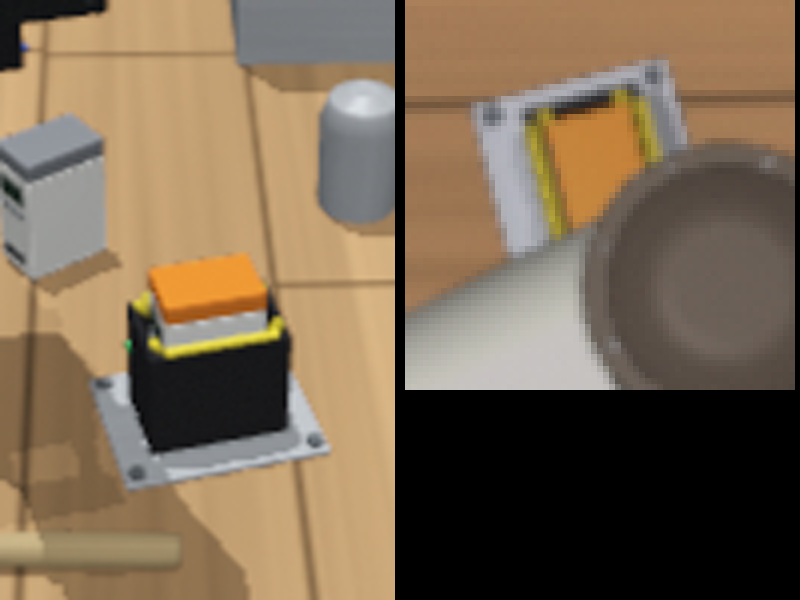

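View pics/side5.png

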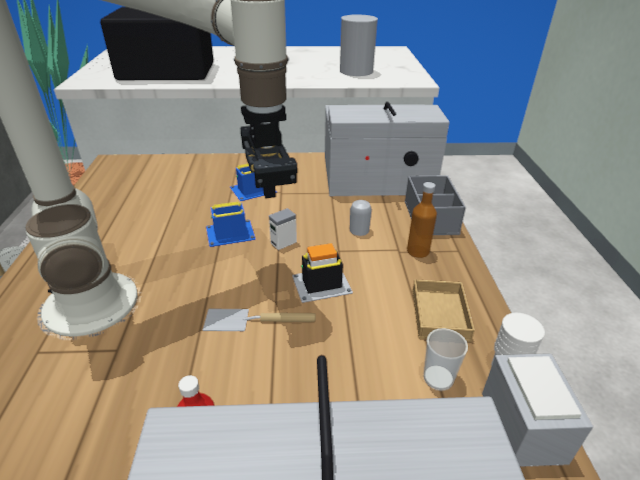

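After release the cap's top is at about (322,251) in the side view. Computed pixel rows are 250 for z ≈ 0.104 and 237 for unlatched, so it is staying down. The spare (283,230), shaker, bottles and spatula look unmoved. Handing in.

```bash
python3 -c "
from station import r
print(r.finish_job())"
```

```text
the job is handed in; nothing more can be done
None
```

The orange-capped timer is standing in the black dock, latched down, and I handed the job in at about 21 s of the 64 s allowed. The hand-in gives no verdict.

- **Placing:** I gripped the timer by its 60 mm faces and lowered it into the dock with no sideways force worth noting. I released it on the lift plate.
- **Pressing:** With the fingertips shut, I pressed down in steps of 2 mm at most, and of 0.3 to 0.5 mm once the catches resisted. The highest push read was 12.4 N, with the timer about 31 mm down. It then fell to 2 N over the next 5 mm, and I stopped there.
- **Staying down:** When I backed off, the force went to about zero while the fingertips were still low. About 1.3 s later the side camera showed the timer's top at roughly z = 0.10 m, against 0.14 m if unlatched.
- **Everything else:** The spare timer and the other objects looked unmoved in the last side picture. I compared these by eye, without measuring.
- **Limits of the checks:** The arm partly hid the dock in the last top picture, so only the side view confirms the final height. The two cameras disagreed by 1 to 2 mm on the dock's position and about 2° on the timer's angle, which caused no trouble going in. Force was read only at the end of each short step, so a brief peak between readings could have been missed.

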